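# Broadcast the dinner chime from a phone over the paging console

### The job

The dinner chime is playing on the phone that lies on the table: stand the phone upright on its short edge in the paging console's cradle, leaning back on the rest with its screen facing you, and let go of it. Then press the console's spring-return talk lever down with the fingertips, past its first two clicks to the third and last (whole hall), and finish with the lever still held down there, because it springs back when let go. Leave the other things on the table where they are.

Things in the scene. Friction and masses are not known exactly. Their poses are not given: they have to be found in the camera images.
- phone: black phone, 124 x 60 x 12 mm, 0.11 to 0.22 kg, lying loose, screen up, left of the console. Origin: centre of its back face. x along its length (at the start away from the robot within 0.5 rad), y across its width, z out of the screen. Seated, its length points up and z to the console's front, 20 deg above level; back centre 21 mm behind and 58 mm above cradle. Either short end may be down.
- console: desk paging console, fixed, grey deck 45 mm above the table, 190 (x) x 300 (y) mm. Origin: centre of its underside; its front faces its own -x, towards the robot (yaw within 0.25 rad). Cradle left of the middle, talk lever right. A gooseneck microphone stands in the rear left corner (console x 0.06 to 0.09, y 0.09 to 0.15, up to z 0.245): bring the phone in from the front.
- cradle (a point): foot of the phone rest on the cradle floor: console x +0.020, y +0.045, z 0.047; axes as the console's. From it the rest's front face rises 90 mm, leaning back (to +x) 20 deg, 46 mm wide (narrower than the phone). The floor runs 18 mm forward to a lip and is 72 mm wide between cheeks; lip and cheeks are 10 mm high. A seated phone's back lower edge rests here.
- lever_paddle (a point): centre of the top of the lever's black paddle (34 x 36 mm, 8 mm thick); moves with the lever. The steel lever hinges about the console's y at console x +0.020, y -0.105, z 0.085, the paddle 90 mm in front of the hinge: 20 deg above level at rest (top 0.12 m over the table), 16 deg below level at the third click (top 0.065 m, clear of the deck). Press it straight down.
- talk_lever (a joint): angle of the talk lever, rad: 0 at rest (up), growing as it is pressed down; clicks at 0.21, 0.42 and 0.63, hard stop at 0.64. Return spring: about 3.5 N at the paddle at rest, 7 N at the third click, and each click adds up to 3 N; it returns to 0 from anywhere when let go.
- tumbler: clear drinking glass, 90 x 100 x 114 mm, standing near the front edge of the table; not part of the job. Origin at its foot.
- favour: wrapped wafer packet, 40 x 88 x 14 mm, lying near the front edge of the table; not part of the job. Origin at the centre of its underside.
- cup: white coffee cup, 66 x 87 x 58 mm, standing on its saucer (146 x 172 x 28 mm) behind the phone, left of the console; not part of the job. Origin at its foot.
- bell: counter bell, 75 x 75 x 57 mm, behind the phone and the console; not part of the job. Origin at the centre of its underside.
- pepper: dark wooden mill, 57 x 57 x 174 mm, standing behind the console; not part of the job. Origin at its foot.
- salt: light wooden mill, 57 x 57 x 162 mm, standing behind the console; not part of the job. Origin at its foot.

How it is judged (in metres and radians):
On the way, in this order (a step that is already met when the one before it is completed fails the run):
1. the phone stands in the cradle, leaning on the rest, screen to the front, and is let go (x of phone in the frame of cradle between 0.01 and 0.032 m and y of phone in the frame of cradle between -0.012 and 0.012 m and z of phone in the frame of cradle between 0.05 and 0.066 m and angle between phone's own z axis and vertical between 1.03 and 1.41 rad and contact force between phone and console above 0.3 N and contact force between each of the arm, the fingers and phone below 0.05 N and linear speed of phone below 0.03 m/s), for 0.3 s.
2. the talk lever is pressed past the first click (value of joint talk_lever above 0.18 rad).
3. the talk lever is held at the third click by the fingers (value of joint talk_lever above 0.57 rad and contact force between the fingers and talk_lever above 2 N), for 0.3 s.
At the end, for the whole second after the job is handed in: Fingers hold the talk lever at the third click (over 0.57 rad, over 2 N); the phone stands still in the cradle on a short edge, not touched by the robot: within 11 mm (depth), 12 mm (sideways), 8 mm (height) of its seated place, screen to the front, leaning back 9 to 31 degrees (all of step 1 and all of step 3); the arm keeps its last pose, push and grip.
It fails at once if the drinking glass pushed or knocked over (moved more than 3 cm) (distance of tumbler from where it was at the start of the episode above 0.03 m).
It fails at once if the wafer packet pushed or knocked over (moved more than 3 cm) (distance of favour from where it was at the start of the episode above 0.03 m).
It fails at once if the coffee cup pushed or knocked over (moved more than 3 cm) (distance of cup from where it was at the start of the episode above 0.03 m).
It fails at once if the counter bell pushed or knocked over (moved more than 3 cm) (distance of bell from where it was at the start of the episode above 0.03 m).
It fails at once if the dark or light mill pushed or knocked over (moved more than 3 cm) (distance of any of pepper, salt from where it was at the start of the episode above 0.03 m).
It also fails if it takes over 72 s, if anything falls off the work surface, if the arm or the gripper's body presses on something with over 40 N, if the wrist force passes 120 N, or if a joint passes its speed limit or range.

### The arm

A 6-joint arm with a two-finger parallel gripper is mounted at the origin on a cart in front of the work surface, level with it; the furniture and walls round the work are solid. World frame = base frame: x ahead of the robot, y to its left, z up, the work surface at z = 0. Lengths are in m, angles in degrees, forces in N, time in s.
With the tool pointing down it reaches from about 0.35 to 0.775 m from the base axis. Payload 7.3 kg.
Tool frame: the origin (TCP) lies at the very end of the fingers, on their centre line; the grasp point (between the pads) lies 19 mm behind it; z points along the fingers, y is the line along which they close (so a half turn about z gives the same grasp; the last joint's range is limited). The gripper opens to 92 mm and grips with 3 to 60 N. Pads are 19 mm wide; open, the fingers measure 130 mm over their backs; the gripper's body (75 mm by 190 mm) begins 47 mm behind the grasp point.
Start: joints at [57.009, 19.595, 87.324, -0, 73.075, -8.365], TCP at [0.219, 0.477, 0.227] pointing down, gripper open.
Joint ranges: [-145.02, 145.02], [-44.19, 115.74], [2.07, 154.8], [-57.11, 237.11], [16.16, 152.29], [-177.93, 177.93]. Speed limits (degrees/s): [147.25, 147.25, 180, 180, 180, 180].

### API

Orientations are given as [roll, pitch, yaw] about the fixed x, y, z axes, in that order (R = Rz(yaw) Ry(pitch) Rx(roll)).
In Python, from workcell import sensors, cams, r gives the robot as it stands. The module is installed in compiled form; this text tells all that it offers.
- The arm moves only by the tool carry_out, never from a script. Its argument "increments" is a list of rows, each a list of 2 entries, a list of its own where there are three numbers: the shift along the world's x, y, z in mm, then the turn about the world's z in rad. In form: [[[x, y, z], turn], ...]. A call has exactly 10 rows; each row shifts and turns the commanded pose from where the row before left it; what a row does not reach is not made up. A row lasts 1/8 s, in which the tool goes at most 62.5 mm and 10.7 degrees, less where a joint would pass 70% of its speed; a pose out of reach is approached as far as the arm can. A call is refused whole if a number of a shift passes 62.5 or a number of a turn 0.188, either way. A call with a gripper value outside its range is refused whole. "claw" is the opening, from 0 (shut) to 1 (fully open), set as the call begins (left out, the last holds). The fingers move at their own pace and stop on an object; "force" is the grip in N (left out, the last holds). Time passes only in rows, so rows that do not move let the fingers close, or fill a call up. It gives the time, the measured TCP pose, the force, the opening and the grip force at its end, in the units of the state.
- sensors.read_state(): the state, without advancing time (a new reading comes with each control period).
- cams.camera(name): name is "scene" or "top" or "wrist"; returns the picture (400x640x3 uint8, red, green, blue); there is no depth.
- cams.camera_params(name): a dict with "mtx" (3x3 intrinsics, pixels), "dist" ([k1, k2, p1, p2, k3] as OpenCV has them; the pictures are not rectified), "rvec" (rotation vector, rad) and "tvec" (3), from world to camera coordinates, as OpenCV has them; the wrist camera has in their place "tool_from_camera" (4x4, takes a point from camera to tool coordinates, whose origin is the TCP and whose axes are the flange's). Camera axes: x right, y down, z forward; pixel columns grow to the right and rows downward; lengths in m; the calibration is good to about 2 mm. A picture is of the moment at which its call begins: read the wrist's pose just before it. camera_params takes no time and is no camera call.
- r.hand_in(): hands the job in; it is judged then, once.
The state is a dict: "time_s": time; "joint_positions": joint angles; "joint_vel": joint speeds; "joint_torque": joint torques, N m; "tcp_pos": TCP position; "tool_rot": TCP orientation; "wrist_force": force on the tool from outside, world axes, zero at the start; "ft_torque": the same for the moment, N m; "width": finger opening in m; "grasp_force": force on a finger pad.
Only numpy, scipy, OpenCV 4.12 (cv2) and the standard library are available. Lean on these libraries where they do the work, as an engineer would, in place of code of your own. Each camera call takes 0.05 s, during which the arm holds its last target. There are 200 camera calls.

## Working session

There is one attempt and no reset: what is moved stays moved. The work goes in short steps, Python scripts to look and compute and a tool call to move; the robot and the scene stay as the last step left them, time stands still between calls to the robot, and variables do not carry over. Pictures are saved under pics/ and viewed, at most 10 in all, crops included, and the job is handed in when it is done.

Besides the shell and the picture viewer there is one more tool, called by a JSON object that holds its "api" and its "payload", one argument or row to a line. carry_out: Moves the arm, as the interface text tells. Its arguments: {"type":"object","properties":{"increments":{"type":"array"},"claw":{"type":"number"},"force":{"type":"number"}},"required":["increments"]}

```bash
mkdir -p pics; cat > h.py <<'E'
import numpy as np, cv2
from workcell import sensors, cams, r
def snap(n,f,crop=None,k=1):
    im=cams.camera(n)[:,:,::-1].copy()
    if crop: x0,y0,x1,y1=crop; im=im[y0:y1,x0:x1]
    if k!=1: im=cv2.resize(im,None,fx=k,fy=k,interpolation=cv2.INTER_CUBIC)
    cv2.imwrite('pics/'+f,im)
def ray(n,uv):
    p=cams.camera_params(n);K=np.array(p['mtx']);d=np.array(p['dist'])
    u=cv2.undistortPoints(np.array(uv,float).reshape(-1,1,2),K,d)[:,0]
    R=cv2.Rodrigues(np.array(p['rvec'],float))[0];t=np.array(p['tvec'],float).ravel()
    return -R.T@t,(R.T@np.c_[u,np.ones(len(u))].T).T
def at_z(n,uv,z):
    o,d=ray(n,uv);z=np.broadcast_to(z,len(d));return o+d*((z-o[2])/d[:,2])[:,None]
def proj(n,P):
    p=cams.camera_params(n)
    return cv2.projectPoints(np.array(P,float).reshape(-1,1,3),np.array(p['rvec'],float),np.array(p['tvec'],float),np.array(p['mtx']),np.array(p['dist']))[0][:,0]
E
python3 - <<'E'
from h import *
s=sensors.read_state();print(s['tcp_pos'],s['tool_rot'],s['width'])
snap('top','top1.png',None,1.25);snap('scene','scene1.png',None,1.25)
for n in('top','scene'):print(n,ray(n,[[320,200]]))
E
```

```text
[0.21853045 0.47689688 0.22604407] [-1.79911196e+02 -1.23675314e-02  1.55372576e+02] 0.09201199041277724
top (array([0.47394293, 0.114928  , 1.28061703]), array([[ 0.09087017,  0.00425085, -0.99591368]]))
scene (array([ 0.17403624, -0.58437064,  0.88719532]), array([[ 0.34912224,  0.61993237, -0.70274184]]))
```

View pics/top1.png

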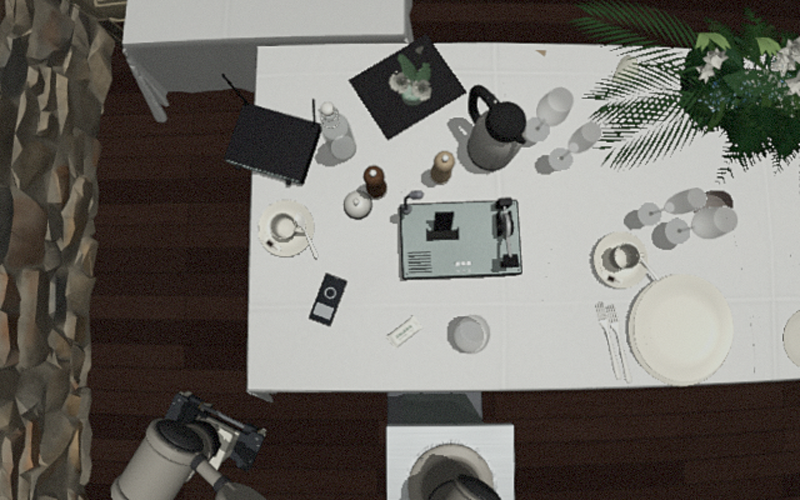

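View pics/scene1.png

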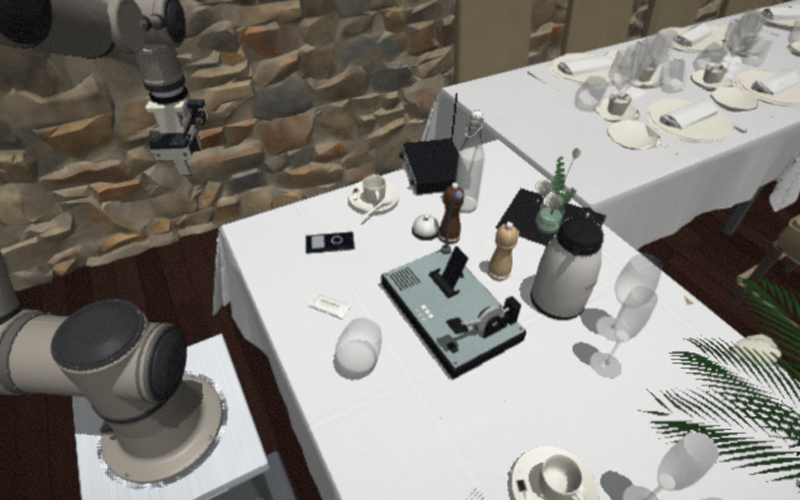

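Top view (800 px wide): phone about (328,299), console corners about (402,203), (520,199), (522,275), (401,278), cup (287,228), tumbler (468,334), favour (404,331). I'll enlarge the phone and console for the corner pixels.

```bash
python3 - <<'E'
from h import *
snap('top','top2.png',(235,145,435,275),4)
E
```

```text
(no output)
```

View pics/top2.png

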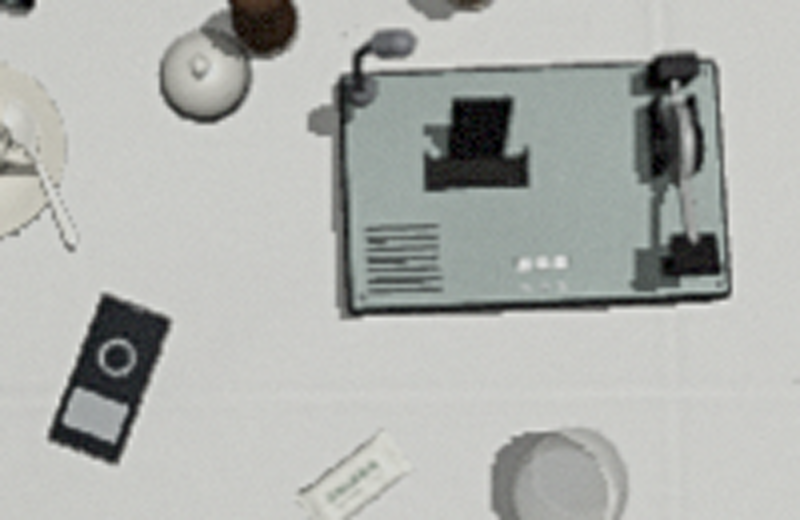

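Crop (4x, offset 235,145): phone corners (104,293), (172,319), (118,464), (49,437). Deck corners (342,74), (716,61), (731,296), (353,312). Paddle centre about (693,254), cradle block x 425–528 with the lip at row 188.

```bash
python3 - <<'E'
from h import *
np.set_printoptions(precision=4,suppress=True)
c=lambda a:np.array(a)/4+[235,145]
P=at_z('top',c([(104,293),(172,319),(118,464),(49,437)]),.012)
far=(P[0]+P[1])/2;near=(P[2]+P[3])/2;ax=far-near
print('phone',P[:,:2],'len',np.linalg.norm(ax),'w',np.linalg.norm(P[0]-P[1]),np.linalg.norm(P[2]-P[3]),'ctr',P.mean(0),'yaw',np.degrees(np.arctan2(ax[1],ax[0])), 'edge yaw', np.degrees(np.arctan2(*(P[0]-P[1])[[1,0]]))-90)
D=at_z('top',c([(342,74),(716,61),(731,296),(353,312)]),.045)
print('deck',D[:,:2],[np.linalg.norm(D[i]-D[i-1]) for i in range(4)],D.mean(0))
yl=D[0]-D[1]+D[3]-D[2];xa=D[0]-D[3]+D[1]-D[2]
y1=np.degrees(np.arctan2(-yl[0],yl[1]));y2=np.degrees(np.arctan2(xa[1],xa[0]));print('yaw',y1,y2)
a=np.radians(y1);R=np.array([[np.cos(a),-np.sin(a)],[np.sin(a),np.cos(a)]])
o=D.mean(0)[:2]
W=lambda x,y:o+R@[x,y]
print('cradle',W(.02,.045),'lip',W(0,.045),'paddle',W(-.0646,-.105))
q=at_z('top',c([(693,254),(476,188)]),[.12,.057]);print('paddle px',q[0],'lip px',q[1],R.T@(q[1][:2]-o))
print('cup etc',at_z('top',np.array([[287,228],[468,334],[404,331],[357,205]])/1.25,.03))
E
```

```text
phone [[0.5326 0.307 ]
 [0.5119 0.253 ]
 [0.3985 0.2949]
 [0.4195 0.3495]] len 0.12085248927413807 w 0.05780504382280426 0.05848171146918435 ctr [0.4656 0.3011 0.012 ] yaw -20.4543038757456 edge yaw -20.9060747518688
deck [[ 0.7007  0.1182]
 [ 0.7102 -0.1743]
 [ 0.5265 -0.1808]
 [ 0.5159  0.1105]] [np.float64(0.18502285793495588), np.float64(0.2926850884420059), np.float64(0.18377287996873656), np.float64(0.29149307063242824)] [ 0.6133 -0.0316  0.045 ]
yaw 1.9726019093733003 2.1952113378436207
cradle [0.6318 0.0141] lip [0.6118 0.0134] paddle [ 0.5524 -0.1388]
paddle px [ 0.5539 -0.1358  0.12  ] lip px [0.6097 0.0161 0.057 ] [-0.002   0.0478]
cup etc [[ 0.6449  0.4051  0.03  ]
 [ 0.3795 -0.0464  0.03  ]
 [ 0.3878  0.1112  0.03  ]
 [ 0.7025  0.2283  0.03  ]]
```

{"api": "carry_out", "payload": {
  "increments": [
    [[37,-24,-15],0.069],
    [[37,-24,-15],0],
    [[37,-24,-15],0],
    [[37,-24,-15],0],
    [[37,-24,-15],0],
    [[37,-24,-15],0],
    [[37,-25,-15],0],
    [[36.5,-25,-15],0],
    [[0,0,-6],0],
    [[0,0,0],0]
  ],
  "claw": 1,
  "force": 5
}}

```text
time_s: 1.4
tcp_pos: [0.5133, 0.2832, 0.0999]
tool_rot: [-179.9, -0.1, 159.3]
wrist_force: [-0.1, -1.1, -0.2]
width: 0.0917
grasp_force: 0.0
```

{"api": "carry_out", "payload": {
  "increments": [
    [[0,0,-20],0],
    [[0,0,-20],0],
    [[0,0,-20],0],
    [[0,0,-16],0],
    [[0,0,-12],0],
    [[0,0,-8],0],
    [[0,0,0],0],
    [[0,0,0],0],
    [[0,0,0],0],
    [[0,0,0],0]
  ]
}}

```text
time_s: 2.65
tcp_pos: [0.5145, 0.2833, 0.0051]
tool_rot: [180.0, 0.0, 159.3]
wrist_force: [-0.1, 0.5, 0.2]
width: 0.0919
grasp_force: 0.0
```

{"api": "carry_out", "payload": {
  "increments": [
    [[0,0,0],0],
    [[0,0,0],0],
    [[0,0,0],0],
    [[0,0,0],0],
    [[0,0,0],0],
    [[0,0,0],0],
    [[0,0,0],0],
    [[0,0,0],0],
    [[0,0,0],0],
    [[0,0,0],0]
  ],
  "claw": 0,
  "force": 5
}}

```text
time_s: 3.9
tcp_pos: [0.5143, 0.2833, 0.0048]
tool_rot: [180.0, 0.0, 159.3]
wrist_force: [1.8, 0.5, 0.1]
width: 0.0604
grasp_force: 5.0
```

{"api": "carry_out", "payload": {
  "increments": [
    [[0,0,12],0],
    [[0,0,12],0],
    [[0,0,12],0],
    [[0,0,12],0],
    [[0,0,12],0],
    [[0,0,12],0],
    [[0,0,12],0],
    [[0,0,12],0],
    [[0,0,12],0],
    [[0,0,12],0]
  ],
  "force": 4
}}

```text
time_s: 5.15
tcp_pos: [0.5142, 0.2832, 0.1254]
tool_rot: [-180.0, -0.0, 159.3]
wrist_force: [0.5, -0.3, -2.7]
width: 0.0597
grasp_force: 4.0
```

```bash
python3 - <<'E'
from h import *
s=sensors.read_state();print(s['tcp_pos'],s['width'],s['wrist_force'],s['ft_torque'])
snap('scene','s3.png',(180,90,380,240),4)
print((proj('scene',[s['tcp_pos']])-[180,90])*4)
E
```

```text
[0.51424378 0.28322867 0.1254307 ] 0.05971379969803109 [ 0.45745694 -0.27752087 -2.70565363] [-0.02479835 -0.06801773 -0.04338505]
[[389.86009806 295.35732466]]
```

View pics/s3.png

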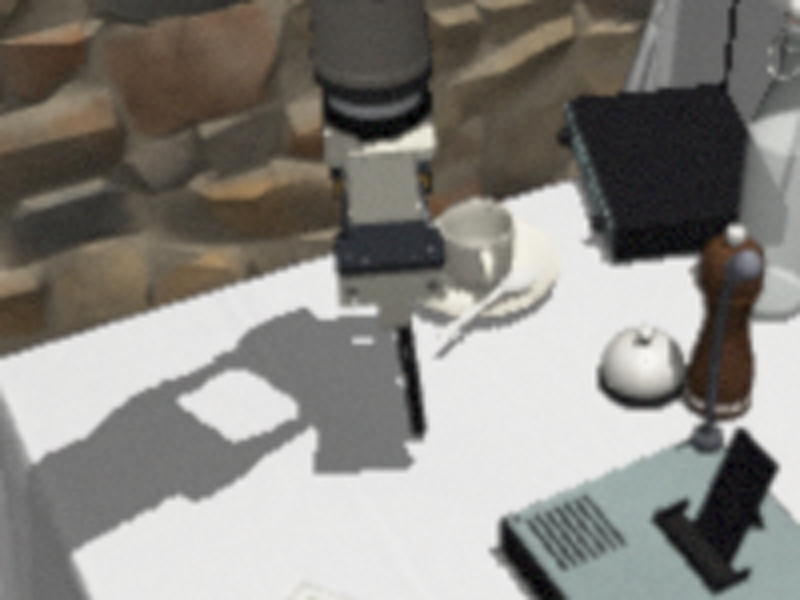

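The phone hangs below the fingers: its right edge runs from about (402,328) to (418,436) in the crop. I'll fit its tilt.

```bash
python3 - <<'E'
from h import *
t=np.array([.5142,.2832,.1254]);a=np.radians(-20.7);f=np.array([np.cos(a),np.sin(a),0]);y=np.array([-np.sin(a),np.cos(a),0])
g=t-.03*y+[0,0,.004]
for ang in(-15,-10,-5,0,5,10,15,20):
    b=np.radians(ang);d=np.array([0,0,-1])*np.cos(b)-f*np.sin(b)  # +: top leans to +f
    n=np.cross(y,d)
    print(ang,*[((proj('scene',[g+d*k])-[180,90])*4).round(0)[0] for k in (0,.03,.114)])
E
```

```text
-15 [392. 317.] [405. 346.] [439. 421.]
-10 [392. 317.] [402. 347.] [426. 424.]
-5 [392. 317.] [398. 347.] [414. 427.]
0 [392. 317.] [395. 348.] [401. 428.]
5 [392. 317.] [391. 348.] [389. 429.]
10 [392. 317.] [388. 348.] [376. 429.]
15 [392. 317.] [384. 348.] [363. 428.]
20 [392. 317.] [381. 347.] [351. 426.]
```

{"api": "carry_out", "payload": {
  "increments": [
    [[0,-5,20],0],
    [[4,-15,25],0.05],
    [[10,-28,25],0.07],
    [[12,-40,15],0.07],
    [[12,-45,5],0.07],
    [[12,-45,0],0.07],
    [[11,-40,0],0.067],
    [[7,-30,0],0],
    [[3,-15,0],0],
    [[0,-5.7,0],0]
  ],
  "force": 12
}}

```text
time_s: 6.45
tcp_pos: [0.5852, 0.0143, 0.2146]
tool_rot: [180.0, -0.0, -178.0]
wrist_force: [-0.2, 0.3, -2.3]
width: 0.0594
grasp_force: 12.0
```

```bash
python3 - <<'E'
from h import *
s=sensors.read_state();print(s['tcp_pos'],s['tool_rot'],s['width'],s['wrist_force'])
snap('scene','s4.png',(300,100,460,220),5)
t=s['tcp_pos'];a=np.radians(2.05);f=np.array([np.cos(a),np.sin(a),0]);y=np.array([-np.sin(a),np.cos(a),0])
for ang in(-10,0,10,20):
    b=np.radians(ang);d=np.array([0,0,-1])*np.cos(b)-f*np.sin(b);g=t-.03*y+[0,0,.004]
    print(ang,*[((proj('scene',[g+d*k])-[300,100])*5).round(0)[0] for k in (0,.114)])
o=np.array([.6133,-.0316,0])
W=lambda x,y_,z:o+f*x+y*y_+[0,0,z]
print(((proj('scene',[W(-.002,.081,.057),W(-.002,.009,.057),W(.02+.09*.342,.022,.047+.0846),W(.02+.09*.342,.068,.047+.0846)])-[300,100])*5).round(0))
E
```

```text
[0.58519065 0.01426461 0.2145879 ] [ 1.79974135e+02 -2.00606903e-02 -1.77972324e+02] 0.059435614070144645 [-0.15413419  0.32923796 -2.29659979]
-10 [265. 472.] [281. 612.]
0 [265. 472.] [250. 628.]
10 [265. 472.] [219. 640.]
20 [265. 472.] [188. 648.]
[[217. 595.]
 [289. 679.]
 [368. 534.]
 [318. 482.]]
```

View pics/s4.png

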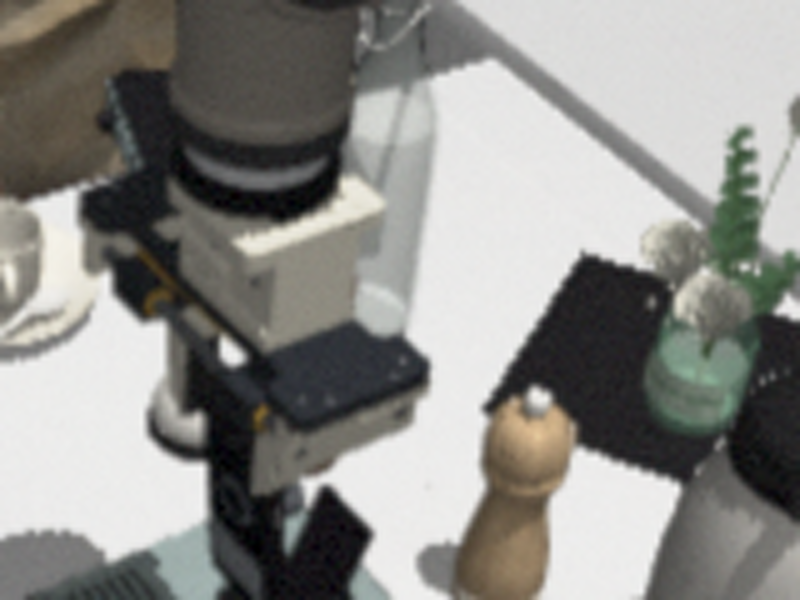

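The rest's top corners at (325,485) and (370,535) agree with the prediction within about 1.5 mm. The phone's bottom is below this crop. I'll lower the phone in front of the rest and look again.

{"api": "carry_out", "payload": {
  "increments": [
    [[0,0,-6],0],
    [[0,0,-8],0],
    [[0,0,-8],0],
    [[0,0,-6],0],
    [[0,0,-3],0],
    [[0,0,0],0],
    [[0,0,0],0],
    [[0,0,0],0],
    [[0,0,0],0],
    [[0,0,0],0]
  ]
}}

```text
time_s: 7.75
tcp_pos: [0.5853, 0.0146, 0.1838]
tool_rot: [180.0, 0.0, -177.9]
wrist_force: [1.0, -0.1, -2.2]
width: 0.0595
grasp_force: 12.0
```

```bash
python3 - <<'E'
from h import *
s=sensors.read_state();print(s['tcp_pos'],s['width'],s['wrist_force'])
snap('scene','s5.png',(310,180,430,270),6)
t=s['tcp_pos'];a=np.radians(2.05);f=np.array([np.cos(a),np.sin(a),0]);y=np.array([-np.sin(a),np.cos(a),0])
P=lambda q:((proj('scene',[q])-[310,180])*6).round(0)[0]
for ang in(-8,-4,0,4,8):
    b=np.radians(ang);d=np.array([0,0,-1])*np.cos(b)-f*np.sin(b);n=-np.cross(y,d)
    c=t+[0,0,.004]
    print(ang,'front R',P(c-.03*y-f*.006),P(c-.03*y-f*.006+d*.114),'back R bottom',P(c-.03*y+f*.006+d*.114),'front L bottom',P(c+.03*y-f*.006+d*.114))
o=np.array([.6133,-.0316,0])
W=lambda x,y_,z:o+f*x+y*y_+[0,0,z]
print(P(W(-.0,.081,.057)),P(W(-.0,.009,.057)))
E
```

```text
[0.58527451 0.01456104 0.18384457] 0.059465964272556814 [ 1.0319816  -0.13316412 -2.15341771]
-8 front R [241. 145.] [254. 309.] back R bottom [276. 299.] front L bottom [181. 224.]
-4 front R [241. 145.] [239. 317.] back R bottom [261. 307.] front L bottom [167. 232.]
0 front R [241. 145.] [224. 324.] back R bottom [246. 314.] front L bottom [152. 239.]
4 front R [241. 145.] [209. 331.] back R bottom [232. 320.] front L bottom [138. 245.]
8 front R [241. 145.] [195. 336.] back R bottom [217. 326.] front L bottom [123. 250.]
[204. 232.] [291. 333.]
```

View pics/s5.png

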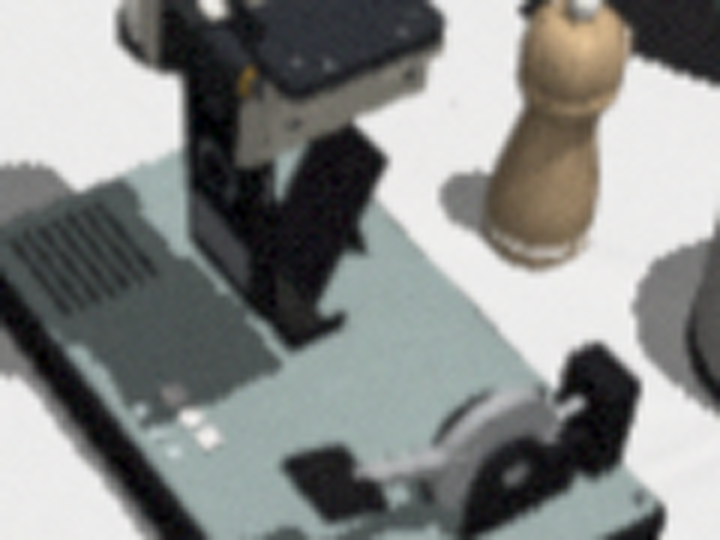

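```bash
python3 - <<'E'
from h import *
a=np.radians(2.05);f=np.array([np.cos(a),np.sin(a),0]);y=np.array([-np.sin(a),np.cos(a),0])
o=np.array([.6133,-.0316,0]);t=np.array([.5853,.0146,.1838])
print('tcp console',f@(t-o),y@(t-o))
for uv in [(192,232),(189,232),(192,228)]:
    c,d=ray('scene',[np.array(uv)/6+[310,180]]);d=d[0]
    k=(y@(t-o)+.03-y@(c-o))/(y@d);p=c+k*d;print(f@(p-o),p[2])
E
```

```text
tcp console -0.02632943107172278 0.04717203683793392
-0.010036291131840434 0.06621330325980634
-0.011769715202325795 0.0671618894721866
-0.010206629577853194 0.06906738564346249
```

{"api": "carry_out", "payload": {
  "increments": [
    [[0,-1,-4],0],
    [[5,0,0],0],
    [[6,0,0],0],
    [[5,0,0],0],
    [[4,0,0],0],
    [[3,0,0],0],
    [[2,0,0],0],
    [[1,0,0],0],
    [[0,0,0],0],
    [[0,0,0],0]
  ],
  "force": 6
}}

```text
time_s: 9.05
tcp_pos: [0.6112, 0.0136, 0.1798]
tool_rot: [180.0, -0.0, -177.9]
wrist_force: [-0.3, 0.4, -2.7]
width: 0.0597
grasp_force: 6.0
```

{"api": "carry_out", "payload": {
  "increments": [
    [[0,0,-2],0],
    [[0,0,-2],0],
    [[0,0,-2],0],
    [[0,0,-2],0],
    [[0,0,-2],0],
    [[0,0,-2],0],
    [[0,0,-1],0],
    [[0,0,-1],0],
    [[0,0,0],0],
    [[0,0,0],0]
  ]
}}

```text
time_s: 10.3
tcp_pos: [0.6113, 0.0136, 0.1658]
tool_rot: [180.0, 0.0, -177.9]
wrist_force: [0.9, 0.4, -2.0]
width: 0.0597
grasp_force: 6.0
```

{"api": "carry_out", "payload": {
  "increments": [
    [[0,0,-1],0],
    [[0,0,-1],0],
    [[0,0,-1],0],
    [[0,0,-1],0],
    [[0,0,-1],0],
    [[0,0,0],0],
    [[0,0,0],0],
    [[0,0,0],0],
    [[0,0,0],0],
    [[0,0,0],0]
  ]
}}

```text
time_s: 11.55
tcp_pos: [0.6126, 0.0134, 0.1629]
tool_rot: [-180.0, 0.3, -177.9]
wrist_force: [-0.4, 0.2, 7.8]
width: 0.06
grasp_force: 6.0
```

```bash
python3 - <<'E'
from h import *
s=sensors.read_state();print(s['tcp_pos'],s['wrist_force'],s['ft_torque'])
snap('scene','s6.png',(330,170,430,250),7)
E
```

```text
[0.61255148 0.01340101 0.16285279] [-0.37872263  0.24948028  7.77618149] [0.00474106 0.00266957 0.04422987]
```

View pics/s6.png

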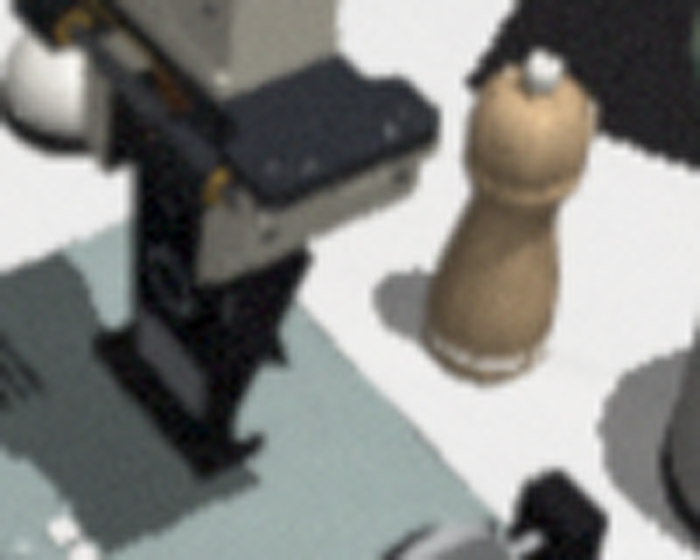

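Fz of 7.8 N at the expected height shows the phone standing on the cradle floor. The picture shows it behind the lip (lip edge from (95,345) to (205,470)). I'll unload it and tip the top back.

{"api": "carry_out", "payload": {
  "increments": [
    [[0,0,2],0],
    [[3,0,0],0],
    [[3,0,0],0],
    [[3,0,0],0],
    [[3,0,0],0],
    [[3,0,0],0],
    [[3,0,0],0],
    [[0,0,0],0],
    [[0,0,0],0],
    [[0,0,0],0]
  ],
  "force": 4
}}

```text
time_s: 12.85
tcp_pos: [0.6292, 0.0136, 0.1627]
tool_rot: [180.0, -0.0, -177.9]
wrist_force: [-0.1, 1.6, 2.0]
width: 0.0599
grasp_force: 4.0
```

{"api": "carry_out", "payload": {
  "increments": [
    [[0,0,0],0],
    [[0,0,0],0],
    [[0,0,0],0],
    [[0,0,0],0],
    [[0,0,0],0],
    [[0,0,0],0],
    [[0,0,0],0],
    [[0,0,0],0],
    [[0,0,0],0],
    [[0,0,0],0]
  ],
  "claw": 1
}}

```text
time_s: 14.1
tcp_pos: [0.6293, 0.0136, 0.1627]
tool_rot: [180.0, 0.0, -177.9]
wrist_force: [-0.0, 0.6, -0.2]
width: 0.092
grasp_force: 0.0
```

{"api": "carry_out", "payload": {
  "increments": [
    [[0,0,4],0],
    [[0,0,8],0],
    [[0,0,12],0],
    [[0,0,16],0],
    [[0,0,16],0],
    [[0,0,10],0],
    [[0,0,4],0],
    [[-30,0,0],0],
    [[-40,0,0],0],
    [[-20,0,0],0]
  ]
}}

```text
time_s: 15.35
tcp_pos: [0.5373, 0.0137, 0.2325]
tool_rot: [180.0, -0.1, -177.9]
wrist_force: [0.0, -0.2, 0.3]
width: 0.0918
grasp_force: 0.0
```

```bash
python3 - <<'E'
from h import *
s=sensors.read_state();print(s['tcp_pos'],s['wrist_force'],s['ft_torque'])
a=cams.camera('scene')[120:250,300:440,::-1];b=cams.camera('top')[160:240,270:400,::-1]
a=cv2.resize(a,(560,520),interpolation=2);b=cv2.resize(b,(240,148),interpolation=2)
im=np.zeros((520,800,3),np.uint8);im[:,:560]=a;im[:148,560:]=b;cv2.imwrite('pics/s7.png',im)
E
```

```text
[0.53728329 0.01371285 0.23246989] [ 0.04580302 -0.19612293  0.26581428] [0.09923823 0.03017051 0.02679173]
```

View pics/s7.png

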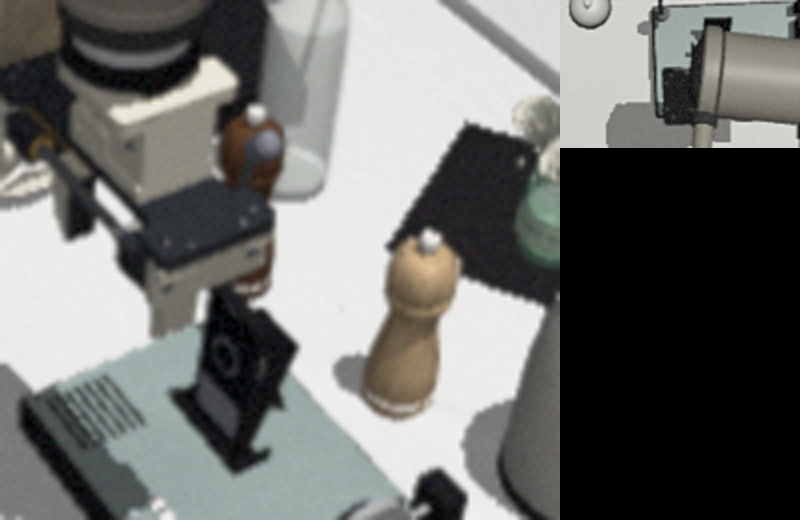

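The phone stands free in the cradle, with its top corners at about (213,290) and (298,345). I'll compare those with upright and seated predictions.

```bash
python3 - <<'E'
from h import *
a=np.radians(2.05);f=np.array([np.cos(a),np.sin(a),0]);y=np.array([-np.sin(a),np.cos(a),0])
o=np.array([.6133,-.0316,0]);P=lambda q:((proj('scene',[q])-[300,120])*4).round(0)[0]
for xb in(.014,.020):
  for ang in(0,10,20):
    b=np.radians(ang);u=np.array([0,0,1])*np.cos(b)+f*np.sin(b);n=-f*np.cos(b)+np.array([0,0,1])*np.sin(b)
    c=o+f*xb+y*.046+[0,0,.047]
    print(xb,ang,'topL front/back',P(c+.124*u+.03*y+.012*n),P(c+.124*u+.03*y),'topR f/b',P(c+.124*u-.03*y+.012*n),P(c+.124*u-.03*y))
E
```

```text
0.014 0 topL front/back [192. 281.] [207. 275.] topR f/b [245. 337.] [260. 330.]
0.014 10 topL front/back [219. 270.] [234. 266.] topR f/b [272. 325.] [287. 321.]
0.014 20 topL front/back [245. 263.] [259. 262.] topR f/b [299. 317.] [312. 315.]
0.02 0 topL front/back [200. 278.] [215. 272.] topR f/b [252. 334.] [268. 327.]
0.02 10 topL front/back [227. 267.] [241. 263.] topR f/b [280. 321.] [294. 317.]
0.02 20 topL front/back [253. 260.] [266. 259.] topR f/b [306. 314.] [319. 312.]
```

The top-left corner matches the upright pose, and (298,345) is the rest's own corner. So the phone stands vertical and needs a gentle push back with closed fingers.

{"api": "carry_out", "payload": {
  "increments": [
    [[0,0,-10],0],
    [[0,0,-20],0],
    [[0,0,-20],0],
    [[0,0,-20],0],
    [[0,0,-14],0],
    [[0,0,-6],0],
    [[10,0,0],0],
    [[14,0,0],0],
    [[14,0,0],0],
    [[10,0,0],0]
  ],
  "claw": 0
}}

```text
time_s: 16.7
tcp_pos: [0.5888, 0.0135, 0.1435]
tool_rot: [-180.0, 0.1, -177.9]
wrist_force: [0.0, -0.5, -1.4]
width: 0.0008
grasp_force: 0.0
```

{"api": "carry_out", "payload": {
  "increments": [
    [[4,0,0],0],
    [[4,0,0],0],
    [[4,0,0],0],
    [[4,0,0],0],
    [[4,0,0],0],
    [[4,0,0],0],
    [[4,0,0],0],
    [[4,0,0],0],
    [[4,0,0],0],
    [[4,0,0],0]
  ]
}}

```text
time_s: 17.95
tcp_pos: [0.6275, 0.0136, 0.1427]
tool_rot: [180.0, 0.0, -177.9]
wrist_force: [0.6, 0.1, -0.5]
width: 0.0004
grasp_force: 0.0
```

Now I'll back off, rise a little, move clear and look.

{"api": "carry_out", "payload": {
  "increments": [
    [[0,0,0],0],
    [[-8,0,0],0],
    [[-20,0,0],0],
    [[-30,0,0],0],
    [[-20,-10,10],0],
    [[0,-20,20],0],
    [[0,-30,10],0],
    [[0,-40,0],0],
    [[0,-35,0],0],
    [[0,-16,0],0]
  ]
}}

```text
time_s: 19.2
tcp_pos: [0.5486, -0.1388, 0.1828]
tool_rot: [180.0, -0.0, -178.0]
wrist_force: [1.0, -0.1, -0.7]
width: 0.0005
grasp_force: 0.0
```

```bash
python3 - <<'E'
from h import *
s=sensors.read_state();print(s['tcp_pos'],s['wrist_force'])
a=cams.camera('scene')[120:250,300:440,::-1];b=cams.camera('top')[145:245,315:435,::-1]
a=cv2.resize(a,(560,520),interpolation=2);b=cv2.resize(b,(240,200),interpolation=2)
im=np.zeros((520,800,3),np.uint8);im[:,:560]=a;im[:200,560:]=b;cv2.imwrite('pics/s8.png',im)
E
```

```text
[ 0.54860966 -0.13878971  0.1827979 ] [ 0.97896143 -0.12986437 -0.69872824]
```

View pics/s8.png

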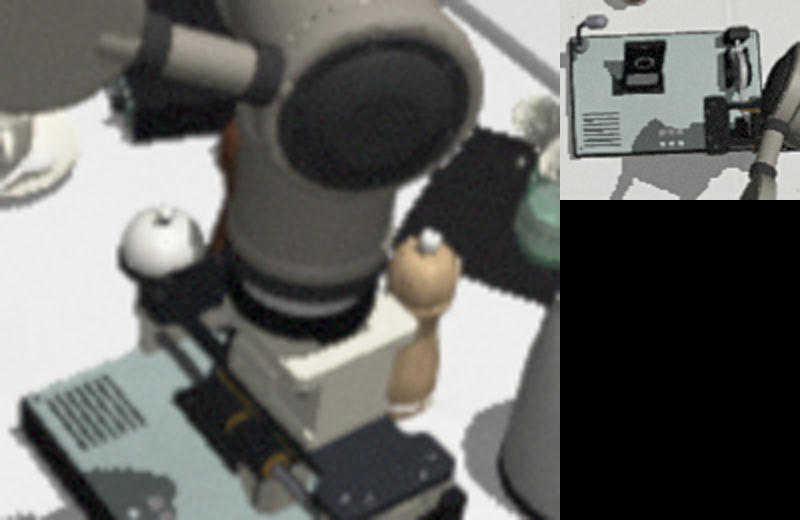

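The top inset shows the phone leaning back on the rest, screen facing front, with its top edge near inset (65–105,42). I'll check that numerically.

```bash
python3 - <<'E'
from h import *
a=np.radians(2.05);f=np.array([np.cos(a),np.sin(a),0]);y=np.array([-np.sin(a),np.cos(a),0])
o=np.array([.6133,-.0316,0]);P=lambda q:((proj('top',[q])-[315,145])*2).round(0)[0]
for ang in(0,10,20):
    b=np.radians(ang);u=np.array([0,0,1])*np.cos(b)+f*np.sin(b);n=-f*np.cos(b)+np.array([0,0,1])*np.sin(b)
    c=o+f*.02+y*.045+[0,0,.047]
    print(ang,[P(c+.124*u+.03*s*y) for s in(1,-1)],'bot front',[P(c+.03*s*y+.012*n) for s in(1,-1)])
E
```

```text
0 [array([64., 70.]), array([107.,  68.])] bot front [array([60., 89.]), array([98., 88.])]
10 [array([63., 55.]), array([106.,  53.])] bot front [array([60., 89.]), array([98., 87.])]
20 [array([62., 41.]), array([105.,  39.])] bot front [array([60., 88.]), array([99., 87.])]
```

The phone is seated: the 20° prediction fits within 2 px. Now the lever.

{"api": "carry_out", "payload": {
  "increments": [
    [[4,1.5,-15],0],
    [[0,0,-20],0],
    [[0,0,-16],0],
    [[0,0,-8],0],
    [[0,0,-8],0],
    [[0,0,-8],0],
    [[0,0,-8],0],
    [[0,0,-8],0],
    [[0,0,-8],0],
    [[0,0,0],0]
  ],
  "force": 20
}}

```text
time_s: 20.55
tcp_pos: [0.5527, -0.136, 0.0834]
tool_rot: [180.0, -0.1, -177.9]
wrist_force: [-5.1, 0.2, 7.9]
width: 0.0006
grasp_force: 4.0
```

{"api": "carry_out", "payload": {
  "increments": [
    [[0,0,-6],0],
    [[0,0,-6],0],
    [[0,0,-4],0],
    [[0,0,-2],0],
    [[0,0,0],0],
    [[0,0,0],0],
    [[0,0,0],0],
    [[0,0,0],0],
    [[0,0,0],0],
    [[0,0,0],0]
  ]
}}

```text
time_s: 21.8
tcp_pos: [0.5546, -0.1361, 0.0673]
tool_rot: [-179.9, 0.2, -177.9]
wrist_force: [-1.6, 2.1, 12.2]
width: 0.0004
grasp_force: 6.8
```

{"api": "carry_out", "payload": {
  "increments": [
    [[0,0,-2],0],
    [[0,0,-2],0],
    [[0,0,-1],0],
    [[0,0,0],0],
    [[0,0,0],0],
    [[0,0,0],0],
    [[0,0,0],0],
    [[0,0,0],0],
    [[0,0,0],0],
    [[0,0,0],0]
  ]
}}

```text
time_s: 23.05
tcp_pos: [0.5551, -0.1362, 0.0661]
tool_rot: [-179.9, 0.4, -177.9]
wrist_force: [-11.2, 5.2, 39.9]
width: 0.0005
grasp_force: 21.4
```

```bash
python3 - <<'E'
from h import *
s=sensors.read_state();print(s['tcp_pos'],s['wrist_force'])
b=cams.camera('top')[145:245,315:435,::-1];c=cams.camera('scene')[150:300,300:440,::-1]
im=np.zeros((500,800,3),np.uint8);im[:,:467]=cv2.resize(c,(467,500),interpolation=2);im[:277,467:799]=cv2.resize(b,(332,277),interpolation=2);cv2.imwrite('pics/s9.png',im)
E
```

```text
[ 0.55505077 -0.13618331  0.06611647] [-11.20961795   5.2064214   39.93488998]
```

View pics/s9.png

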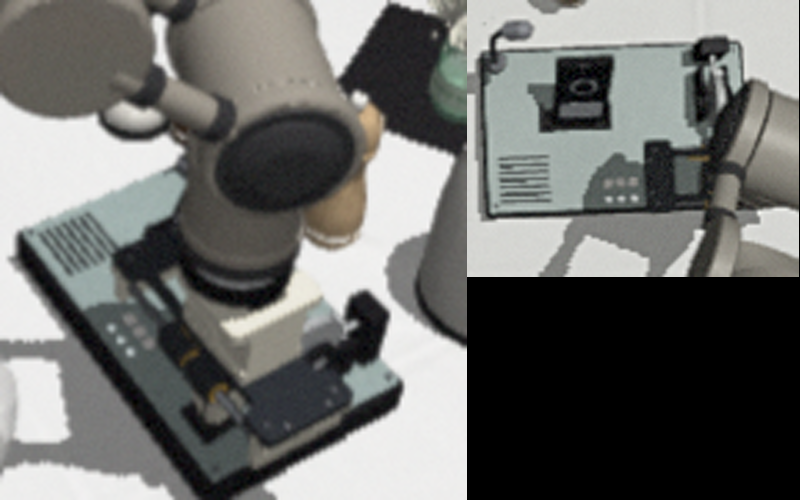

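At the hard stop (force rose to 40 N), and the phone is still seated in the inset. I'll ease the push slightly, hold, and hand in.

{"api": "carry_out", "payload": {
  "increments": [
    [[0,0,1],0],
    [[0,0,1],0],
    [[0,0,0.5],0],
    [[0,0,0],0],
    [[0,0,0],0],
    [[0,0,0],0],
    [[0,0,0],0],
    [[0,0,0],0],
    [[0,0,0],0],
    [[0,0,0],0]
  ]
}}

```text
time_s: 24.4
tcp_pos: [0.5549, -0.1362, 0.0667]
tool_rot: [-179.9, 0.3, -177.9]
wrist_force: [-7.0, 2.1, 27.3]
width: 0.0006
grasp_force: 14.1
```

```bash
python3 - <<'E'
from h import *
s=sensors.read_state();print(s['tcp_pos'],s['wrist_force'])
if s['tcp_pos'][2]<.068 and s['wrist_force'][2]>10: print(r.hand_in())
E
```

```text
[ 0.55485711 -0.13615067  0.06669093] [-7.0123971   2.13741996 27.2809717 ]
the job is handed in; nothing more can be done
None
```

I handed the job in at about 24 s: the phone is standing in the cradle, leaning on the rest with its screen to the front, and the fingers are holding the talk lever down at its stop past the third click, at about 27 N; no verdict came back.

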